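# Turn the heat-mat controller up four clicks

### The arm

A 7-joint arm with a two-finger parallel gripper is mounted at the origin on a cart in front of the work surface, level with it; the furniture and walls round the work are solid. World frame = base frame: x ahead of the robot, y to its left, z up, the work surface at z = 0. Lengths are in mm, angles in degrees, forces in N, time in s.
With the tool pointing down it reaches from about 400 to 850 mm from the base axis. Payload 6.9 kg.
Tool frame: the origin (TCP) lies on the centre line of the jaws, within the pads' length; the fingertips stand 25 mm ahead of it and the grasp point (between the pads) lies 6 mm ahead of it (ctrl.finger_overhang is the distance from the TCP to the fingertips, in mm); x points along the fingers, y is the direction in which the jaws open and shut, and the axes are right-handed (so a half turn about x gives the same grasp; the last joint's range is limited). The gripper opens to 85 mm and grips with 20 to 120 N. Pads are 22 mm wide; open, the fingers measure 114 mm over their backs; the gripper's body (76 mm by 85 mm) begins 54 mm behind the grasp point. The pads swing forward as they close: fully open they stand 13 mm farther back than shut.
Start: joints at [-65.002, 29.078, -13.613, 85.955, 7.202, 65.827, -8.869], TCP at [203.019, 591.097, 256.275] pointing down, gripper open.
Joint ranges: [-176.47, 176.47], [-13.61, 117.27], [-81.72, 77.17], [0.22, 143.17], [-87.28, 267.28], [10, 112.55], [-165.47, 165.47]. Speed limits (degrees/s): [136.94, 136.94, 180, 180, 180, 180, 180].

### API

Orientations are given as a 3x3 rotation matrix whose columns are the frame's x, y, z axes.
In Python, from plant import ctrl gives the robot as it stands. The module is installed in compiled form; this text tells all that it offers.
- The arm moves only by the tool servo_tool, never from a script. Its argument "plan" is a list of rows, each a list of 7 numbers: the turn, a rotation vector about the tool's x, y, z in degrees, then the shift along the tool's x, y, z in mm, then the closure, from -1 (fully open) to 1 (shut), so that 0 is half open. In form: [[rx, ry, rz, dx, dy, dz, gripper], ...]. A call has 1 to 12 rows; each row shifts and turns the commanded pose from where the row before left it, along the tool's axes as they then stand; what a row does not reach is not made up. A row lasts 1/8 s, in which the tool goes at most 62.5 mm and 10.7 degrees, less where a joint would pass 70% of its speed; a pose out of reach is approached as far as the arm can. A call with a gripper value outside its range is refused whole. The fingers move at their own pace and stop on an object; "grip_force" is the grip in N (left out, the last holds). Time passes only in rows, so rows that do not move let the fingers close. It gives the time, the measured TCP pose, the force and the opening at its end, in the units of the state.
- ctrl.state(): the state, without advancing time (a new reading comes with each control period).
- ctrl.grab_frame(name): name is "scene" or "top"; returns a dict with "pixels" (384x512x3 uint8, red, green, blue), "depth" (384x512 float32, mm along the optical axis (not along the pixel's ray), 0 where there is no reading), "mtx" (3x3 intrinsics, pixels), "eye" and "orientation" of the camera in the world. Camera axes: x right, y up, looking along -z (the intrinsics and any distortion apply to the point x, -y, -z); pixel columns grow to the right and rows downward; lengths in mm; the calibration is good to about 2 mm. A picture is of the moment at which its call begins.
- ctrl.close_job(): hands the job in, once; it reports no verdict.
Trained networks look in a picture, given as the dict that the camera call returned (one of the last four; its "shot" number tells which), for a name from the list of things; names that differ only in an ending like _2 or _b are one class to them, and where a whole thing is asked for, a point or a joint stands for the part that bears it (a point fixed in the world has none). Each returns a list of dicts, best first, with "confidence" (0 to 1); they miss things now and then, are a little off and sometimes report something else, mostly with a low value. They report only what shows in the picture. A call takes as long as a camera call.
- ctrl.find_in(picture, target): "location" ([x, y, z] in mm, in world coordinates, good to about 4 mm: the middle of the surface that is visible of it).
- ctrl.cut_out(picture, target): "region" (384x512 bool, what is visible of it).
- ctrl.landmark_of(picture, target): "location" ([x, y, z] in mm, in world coordinates, good to about 4 mm: a listed point, or the origin of a listed thing).
The state is a dict: "time": time; "joints": joint angles; "qd": joint speeds; "effort": joint torques, N m; "position": TCP position; "eef_rot": TCP orientation; "wrist_force": force on the tool from outside, world axes, zero at the start; "wrist_torque": the same for the moment, N m; "gripper_width": finger opening in mm.
Only numpy, scipy, OpenCV 4.12 (cv2) and the standard library are available. Lean on these libraries where they do the work, as an engineer would, in place of code of your own. Each camera call takes 0.05 s, during which the arm holds its last target. There are 200 camera calls.

### The job

Turn the big dial on the heat-mat controller up by exactly four clicks from where it stands: push the dial's ledge round clockwise (seen from above) with a fingertip, never going past the fourth click. Then press the round button beside it right down to store the setting, leaving the dial at that stop and not pressing the button any earlier. Take hold of nothing, and leave the other things round the controller where they are.

Things in the scene. Friction and masses are not known exactly. Their poses are not given: they have to be found in the camera images.
- controller: Heat-mat controller, grey box 130 x 220 mm (x, y), 45 mm high, screwed to the bench. Origin: centre of its underside, on the bench. Its x points away from the robot, y to the left (turned up to 0.4 rad). Large dial in the left half, one round push button in the right half, with a small dark display beyond it. One tick mark on the box for each of the dial's 11 stops.
- dial_axis (a point): Centre of the dial, on the upper face of its disc, 54 mm above the bench. The dial is a flat bare-metal disc 104 mm across, 9 mm thick, turning about the vertical through this point. On it stands one black radial finger ledge, 18 to 52 mm from the axis, its top 18 mm above the disc; the rest of the disc is flat and free.
- ledge_tip (a point): Outer end of the top edge of the ledge's upright push face, 50 mm from the dial's axis, 72 mm above the bench; turns with the dial. The push face runs in from here along the radius and looks counterclockwise seen from above, with free disc before it; the ledge's other side is a ramp down to the disc.
- dial (a joint): Dial angle, rad, growing clockwise from above. Click stops every 0.419 rad (24 deg) from 0 to 4.19, end stops just beyond; starts in one of the first four. At 0 the ledge points 150 deg counterclockwise from the controller's x. A spring pawl holds it in a stop: leaving takes 8 to 12 N on the ledge 36 mm from the axis; half way to the next it jumps ahead by itself and rests there.
- button_top (a point): Centre of the top of the round black push button, 26 mm across, standing 10 mm proud of the box, 55 mm above the bench; 115 mm to the right of the dial's axis along the controller's y. Moves with the button.
- button (a joint): How far the button is pressed, m: 0 released, 0.005 fully down; it takes about 1 N to start and 4.6 N to reach the bottom, and springs back.
- calcium_jar: Bystander, loose: small clear jar with a green label and black cap, 40 x 40 x 105 mm, standing behind the controller. Origin: centre of its underside.
- tape_measure: Bystander, loose: yellow and black pocket tape measure, 67 x 79 x 33 mm, left of the controller. Origin: centre of its underside.
- glass_lock: Bystander, loose: black sliding glass-door lock with a steel strip, 28 x 127 x 22 mm, in front of the controller. Origin: centre of its underside.
- side_pliers: Bystander, loose: side-cutting pliers with orange handles, 169 x 61 x 13 mm, right of the controller. Origin: centre of its underside.
- deli_cup_c: Bystander, loose: clear empty plastic cup, 78 mm wide, 68 mm high, behind the controller. Origin: centre of its underside.
- hygrometer: Bystander, loose: round flat black hygrometer, 60 mm wide, 16 mm high, in front of the controller. Origin: centre of its underside.

How it is judged:
By the outcome, as a careful person would: the job done as asked, in the order asked, and still so for the second after the job is handed in, with the robot touching nothing.
It also fails if it takes over 64 s, if anything falls off the work surface, if the arm or the gripper's body presses on something with over 40 N, if the wrist force passes 120 N, or if a joint passes its speed limit or range.

## Working session

There is one attempt and no reset: what is moved stays moved. The work goes in short steps, Python scripts to look and compute and a tool call to move; the robot and the scene stay as the last step left them, time stands still between calls to the robot, and variables do not carry over. Pictures are saved under pics/ and viewed, about 8 in all and at most 12, crops included, and the job is handed in when it is done.

Besides the shell and the picture viewer there is one more tool, called after ">>>" by a JSON object that holds its "name" and its "arguments", one argument or row to a line. servo_tool: Moves the arm, as the interface text tells. Its arguments: {"type":"object","properties":{"plan":{"type":"array","items":{"type":"array","items":{"type":"number"}}},"grip_force":{"type":"number"}},"required":["plan"]}

```bash
mkdir -p pics; cat > h.py <<'E'
import numpy as np, cv2
from plant import ctrl
def save(p,n,crop=None,s=1):
    im=p["pixels"][:,:,::-1]
    if crop: r0,r1,c0,c1=crop; im=im[r0:r1,c0:c1]
    cv2.imwrite("pics/"+n,cv2.resize(im,None,fx=s,fy=s,interpolation=cv2.INTER_CUBIC))
def proj(p,X):
    c=(np.asarray(X)-p["eye"])@np.asarray(p["orientation"]); q=np.array([c[0],-c[1],-c[2]]); u=p["mtx"]@q; return u[:2]/u[2]
def unproj(p,u,v,z):
    d=np.linalg.inv(p["mtx"])@[u,v,1]; d=np.asarray(p["orientation"])@[d[0],-d[1],-d[2]]
    e=np.asarray(p["eye"]); return e+d*(z-e[2])/d[2]
E
python3 - <<'E'
from h import *
np.set_printoptions(precision=1,suppress=True)
for n in("top","scene"):
    p=ctrl.grab_frame(n); save(p,n+"1.png"); print(n,p["eye"])
    for t in("controller","dial_axis","ledge_tip","button_top"):
        for r in ctrl.landmark_of(p,t)[:2]: print(t,r["confidence"],np.array(r["location"]),proj(p,r["location"]))
s=ctrl.state();print(s["time"],s["position"],s["eef_rot"],s["gripper_width"])
E
cd pics; python3 -c "
import cv2,numpy as np
cv2.imwrite('both.png',cv2.resize(np.vstack([cv2.imread('top1.png'),cv2.imread('scene1.png')]),None,fx=.78,fy=.78))"
```

```text
top [ 438.3   -7.1 1049.3]
controller 0.69 [552.5 -49.4  -1.5] [272.8 189.8]
dial_axis 0.78 [549.4  -8.   51.7] [255.6 188.8]
ledge_tip 0.84 [509.7  19.7  74.1] [243.4 205.7]
button_top 0.68 [ 677.7 -107.4    0.9] [295.7 138.1]
button_top 0.48 [ 546.  -116.9   53.2] [303.4 189.5]
scene [ -54.8 -516.   467.9]
controller 0.86 [551.9 -51.1  -0.7] [278.4 220.3]
dial_axis 0.9 [545.1  -7.2  57.3] [262.  192.2]
ledge_tip 0.56 [510.9  16.2  71. ] [243.8 188.5]
ledge_tip 0.39 [437.9  -5.4  -0.2] [227.7 233.3]
button_top 0.43 [ 546.5 -123.3   52.3] [305.  211.8]
0.5 [203.  591.1 256.3] [[-0.   0.3  0.9]
 [-0.   0.9 -0.3]
 [-1.  -0.  -0. ]] 85.06542265249084
```

View pics/both.png

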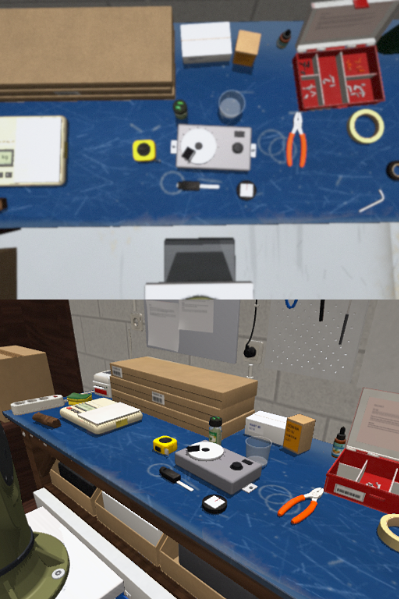

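The first view shows the controller near the top-picture centre, with the dial on its left (full-resolution about 256,189) and the button at about (303,189). I'll zoom in for yaw and ledge angle.

```bash
python3 - <<'E'
from h import *
np.set_printoptions(precision=1,suppress=True)
p=ctrl.grab_frame("top"); save(p,"z.png",(145,260,200,340),5.5)
q=ctrl.grab_frame("scene")
m=ctrl.cut_out(p,"controller")[0]["region"]
pts=np.argwhere(m)[:,::-1]
P=np.array([unproj(p,u,v,45)[:2] for u,v in pts],np.float32)
print(cv2.minAreaRect(P))
b=ctrl.find_in(p,"button_top"); print([(r["confidence"],r["location"]) for r in b][:2])
for t in ("calcium_jar","tape_measure","glass_lock","side_pliers","deli_cup_c","hygrometer"):
    r=ctrl.landmark_of(p,t)[:1]; print(t,[(x["confidence"],np.array(x["location"])) for x in r])
# local heights from depth, ledge
d=p["depth"];R=np.asarray(p["orientation"])
vv,uu=np.mgrid[:384,:512]
K=p["mtx"];x=(uu-K[0,2])/K[0,0]*d;y=(vv-K[1,2])/K[1,1]*d
W=np.stack([x,-y,-d],-1)@R.T+p["eye"]
s=(np.hypot(W[...,0]-548,W[...,1]+8)<52)&(W[...,2]>63)
L=W[s];print(len(L),L.mean(0),L.max(0),L.min(0))
g=p["pixels"].max(2)
sil=(np.abs(W[...,0]-548)<110)&(np.abs(W[...,1]+50)<150)&(np.abs(W[...,2]-47)<9)
print("box",cv2.minAreaRect(W[sil][:,:2].astype(np.float32)))
# bright disc
c=(g>185)&(np.abs(W[...,2]-54)<6)&(np.hypot(W[...,0]-548,W[...,1]+8)<70)
ct=np.argwhere(c)[:,::-1]; print("disc",cv2.minEnclosingCircle(np.array([unproj(p,u,v,54)[:2] for u,v in ct],np.float32)))
E
```

```text
Traceback (most recent call last):
IndexError: list index out of range
```

View pics/z.png

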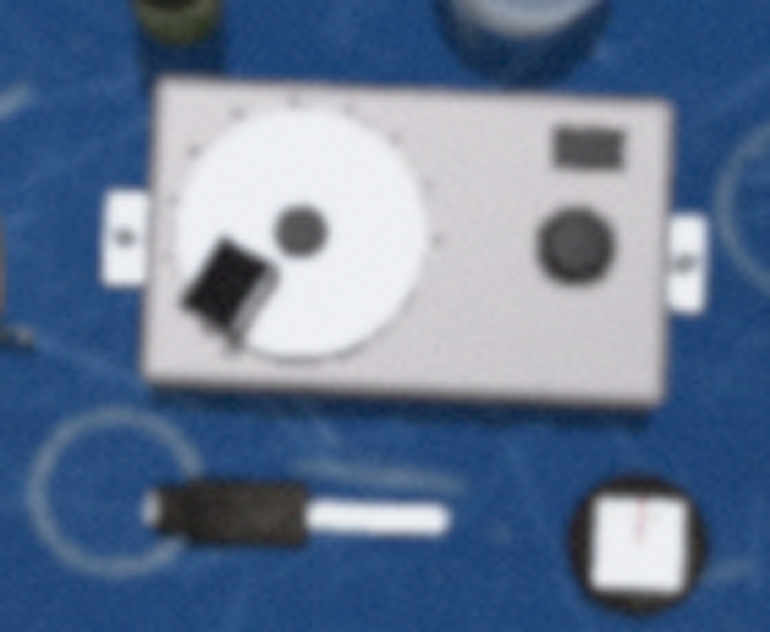

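The crop shows the disc centre at about (301,230) and the button at about (577,246), so yaw is about -3.3°. The black ledge points lower-left and its push face runs about (272,268) to (235,335), next to the first tick at (235,348). That suggests stop 0, which I'll check numerically.

```bash
python3 - <<'E'
from h import *
np.set_printoptions(precision=2,suppress=True)
p=ctrl.grab_frame("top")
def Z(u,v,z): return unproj(p,200+(u+.5)/5.5-.5,145+(v+.5)/5.5-.5,z)
c=Z(301,230,54);b=Z(577,246,55);print("axis",c,"button",b,np.linalg.norm(b-c), "yaw",np.degrees(np.arctan2((b-c)[0],-(b-c)[1])))
for u,v in((235,348),(174,200),(193,150),(435,240)):
    t=Z(u,v,45)-c; print("tick",np.hypot(*t[:2]),np.degrees(np.arctan2(t[1],t[0])))
for u,v in((272,268),(235,335)):
  for z in (54,72):
    t=Z(u,v,z)-c; print("face",z,np.hypot(*t[:2]),np.degrees(np.arctan2(t[1],t[0])))
co=[Z(*q,45) for q in((158,78),(672,97),(662,405),(145,380))]
print(np.array(co)[:,:2],np.mean(co,0))
print(ctrl.finger_overhang)
s=ctrl.state();print(s["eef_rot"],s["wrist_force"])
E
```

```text
axis [554.78  -5.23  54.  ] button [ 546.27 -119.3    55.  ] 114.392433232643 yaw -4.265730309529149
tick 55.60933060423153 149.54083923277145
tick 54.960251481156185 74.69593448063422
tick 57.22891160148425 51.600826506981896
tick 56.06732002214739 -94.09311974493312
face 54 19.857093628495928 141.98625339099456
face 72 21.17820651150073 145.5728327491562
face 54 51.387591496977414 147.1728828701778
face 72 52.22321536107074 148.45803267830203
[[ 621.2    54.07]
 [ 609.81 -162.14]
 [ 480.5  -153.84]
 [ 494.11   60.49]] [551.4  -50.35  45.  ]
25.0
[[ 0.    0.32  0.95]
 [ 0.    0.95 -0.32]
 [-1.    0.    0.  ]] [ 0.7   0.49 -0.92]
```

>>> {"name": "servo_tool", "arguments": {
  "plan": [
    [0, 0, 0, 0, 0, 0, 1],
    [0, 0, 0, 0, 0, 0, 1],
    [0, 0, 0, 0, 0, 0, 1],
    [0, 0, 0, 0, 0, 0, 1]
  ]
}}

```text
time: 1.2
position: [203.0, 591.1, 256.3]
eef_rot: [[-0.0, 0.325, 0.946], [-0.0, 0.946, -0.325], [-1.0, -0.0, 0.0]]
wrist_force: [-0.3, -0.6, 0.1]
gripper_width: 12.2
```

>>> {"name": "servo_tool", "arguments": {
  "plan": [
    [0, 0, 0, 0, -35, 36, 1],
    [0, 0, 0, 0, -35, 36, 1],
    [0, 0, 0, 0, -35, 36, 1],
    [0, 0, 0, 0, -35, 36, 1],
    [0, 0, 0, 0, -35, 36, 1],
    [0, 0, 0, 0, -35, 36, 1],
    [0, 0, 0, 0, -35, 36, 1],
    [0, 0, 0, 0, -35, 36, 1],
    [0, 0, 0, 0, -35, 36, 1],
    [0, 0, 0, 0, -35, 36, 1],
    [0, 0, 0, 0, -35, 36, 1],
    [0, 0, 0, 0, -35, 36, 1]
  ]
}}

```text
time: 2.7
position: [475.8, 52.1, 256.6]
eef_rot: [[0.001, 0.325, 0.946], [0.0, 0.946, -0.325], [-1.0, 0.0, 0.001]]
wrist_force: [0.9, 0.3, -0.4]
gripper_width: 0.2
```

>>> {"name": "servo_tool", "arguments": {
  "plan": [
    [7.2, 0, 0, 0, 0, 0, 1],
    [7.3, 0, 0, 0, 0, 0, 1],
    [0, 0, 0, 20, -18, 30, 1],
    [0, 0, 0, 30, -17.6, 30, 1],
    [0, 0, 0, 40, 0, 0, 1],
    [0, 0, 0, 30, 0, 0, 1],
    [0, 0, 0, 10, 0, 0, 1],
    [0, 0, 0, 0, 0, 0, 1]
  ]
}}

```text
time: 3.7
position: [505.7, -9.1, 126.3]
eef_rot: [[-0.001, 0.551, 0.834], [0.0, 0.834, -0.551], [-1.0, -0.0, -0.0]]
wrist_force: [0.6, 0.5, -0.3]
gripper_width: 0.1
```

```bash
python3 - <<'E'
from h import *
p=ctrl.grab_frame("scene"); im=p["pixels"].copy()
s=ctrl.state();print(s["position"],s["joints"],s["wrist_force"])
tip=np.array(s["position"])+[0,0,-25]
for X in (tip,[553,-6,54]):
    u=proj(p,X);print(u)
    im=cv2.circle(np.ascontiguousarray(im),(int(round(u[0])),int(round(u[1]))),1,(255,0,0),-1)
p["pixels"]=im; save(p,"s2.png",(110,260,190,340),5)
E
```

```text
[506.10726481  -9.15049842 127.02741818] [ -2.99072097  27.27001836   1.81556516 113.70002751  -1.31893201
  38.99521538  56.20017909] [ 0.00738915 -0.00614727  0.12605474]
[250.97807965 179.89406781]
[263.90336812 192.09390244]
```

View pics/s2.png

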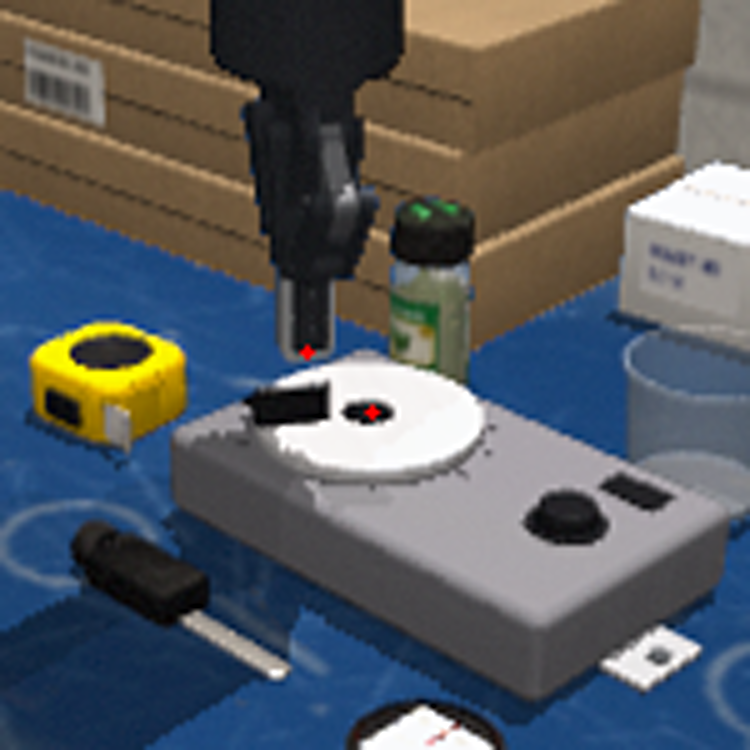

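The scene view shows the closed fingertip at (307,352), matching the projected tip. The axis dot sits on the hub at (372,412), and the ledge is at the left. I'll descend and approach the push face.

>>> {"name": "servo_tool", "arguments": {
  "plan": [
    [0, 0, 0, 25, 0, 0, 1],
    [0, 0, 0, 12, 0, 0, 1],
    [0, 0, 0, 5, 0, 0, 1],
    [0, 0, 0, 0, 5, 0, 1],
    [0, 0, 0, 0, 5, 0, 1],
    [0, 0, 0, 0, 2, 0, 1],
    [0, 0, 0, 0, 0, 0, 1]
  ]
}}

```text
time: 4.62
position: [512.4, 1.0, 84.5]
eef_rot: [[0.0, 0.551, 0.835], [0.0, 0.835, -0.551], [-1.0, 0.0, 0.0]]
wrist_force: [0.4, 0.9, -0.4]
gripper_width: -0.2
```

>>> {"name": "servo_tool", "arguments": {
  "plan": [
    [0, 0, 0, 0, 2, 0, 1],
    [0, 0, 0, 0, 2, 0, 1],
    [0, 0, 0, 0, 0, 0, 1]
  ]
}}

```text
time: 5.0
position: [513.2, 2.4, 84.2]
eef_rot: [[-0.002, 0.553, 0.833], [-0.002, 0.833, -0.553], [-1.0, -0.003, -0.001]]
wrist_force: [-3.8, -5.3, 4.2]
gripper_width: -0.2
```

>>> {"name": "servo_tool", "arguments": {
  "plan": [
    [3, 0, 0, 0, 2.0, -0.75, 1],
    [3, 0, 0, 0, 2.0, -0.75, 1],
    [3, 0, 0, 0, 2.0, -0.75, 1],
    [3, 0, 0, 0, 2.0, -0.75, 1],
    [3, 0, 0, 0, 2.0, -0.75, 1],
    [0, 0, 0, 0, 0, 0, 1]
  ]
}}

```text
time: 5.75
position: [518.0, 14.5, 84.2]
eef_rot: [[0.0, 0.748, 0.664], [0.0, 0.664, -0.748], [-1.0, 0.0, 0.0]]
wrist_force: [0.3, -1.0, 0.1]
gripper_width: 0.1
```

```bash
cat > st.py <<'E'
from h import *
import sys
np.set_printoptions(precision=1,suppress=True)
s=ctrl.state();P=np.array(s["position"]);R=np.array(s["eef_rot"])
A=np.array([553,-6]);d=P[:2]-A
y=R[:2,1];z=R[:2,2]
print("t",s["time"],P,"y ang",np.degrees(np.arctan2(y[1],y[0])),"offset y,z",d@y,d@z,"F",np.array(s["wrist_force"]),"j7",s["joints"][6])
print("face angle (wanted y ang+90)",np.degrees(np.arctan2(d[1],d[0]))-np.degrees(np.arctan2(15,37.8)))
for n in ("scene","top"):
    p=ctrl.grab_frame(n)
    for r in ctrl.landmark_of(p,"ledge_tip")[:1]:
        l=np.array(r["location"]);print(n,r["confidence"],l,np.degrees(np.arctan2(l[1]+6,l[0]-553)))
    if len(sys.argv)>1 and n==sys.argv[1]: save(p,sys.argv[2],(150,260,200,340) if n=="top" else (110,260,190,340),5)
E
python3 st.py
```

```text
t 5.75 [518.   14.5  84.2] y ang 41.5869541000533 offset y,z -12.577543897704683 -38.59578526503866 F [ 0.3 -1.   0.1] j7 43.272018165107525
face angle (wanted y ang+90) 127.99220434417595
scene 0.8 [522.8  36.3  72.3] 125.52486281130842
```

>>> {"name": "servo_tool", "arguments": {
  "plan": [
    [3, 0, 0, 0, 2.0, -0.7, 1],
    [3, 0, 0, 0, 2.0, -0.7, 1],
    [3, 0, 0, 0, 2.0, -0.7, 1],
    [3, 0, 0, 0, 2.0, -0.7, 1],
    [3, 0, 0, 0, 2.0, -0.7, 1],
    [3, 0, 0, 0, 2.0, -0.7, 1],
    [3, 0, 0, 0, 2.0, -0.7, 1],
    [0, 0, 0, 0, 0, 0, 1]
  ]
}}

```text
time: 6.95
position: [527.1, 25.9, 84.3]
eef_rot: [[0.0, 0.936, 0.352], [-0.0, 0.352, -0.936], [-1.0, 0.0, 0.0]]
wrist_force: [-0.2, 0.1, 0.5]
gripper_width: 0.1
```

```bash
python3 st.py
```

```text
t 6.95 [527.1  25.9  84.3] y ang 20.5922623304186 offset y,z -13.079413021638857 -38.941392661464896 F [-0.2  0.1  0.5] j7 27.09392361778575
face angle (wanted y ang+90) 107.51370397634017
scene 0.89 [540.8  41.2  69.2] 104.49231964210493
```

```bash
python3 st.py scene s3.png
```

```text
t 7.15 [526.9  25.7  84.3] y ang 20.592038266636507 offset y,z -13.276778366351445 -38.85054844330409 F [-0.4  0.5  0. ] j7 27.102974202112737
face angle (wanted y ang+90) 107.8149424429549
scene 0.97 [542.9  44.7  74.2] 101.26646072248859
```

View pics/s3.png

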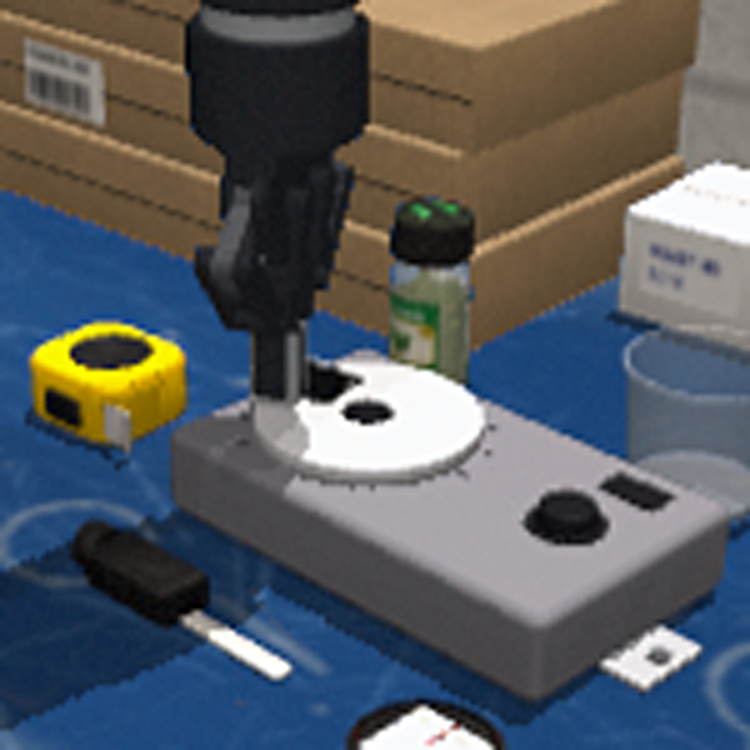

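The view shows the finger at (280,380) just behind the ledge at (330,383), so the dial has jumped ahead to stop 2. Next is the third click.

>>> {"name": "servo_tool", "arguments": {
  "plan": [
    [3, 0, 0, 0, 2.0, -0.75, 1],
    [3, 0, 0, 0, 2.0, -0.75, 1],
    [3, 0, 0, 0, 2.0, -0.75, 1],
    [3, 0, 0, 0, 2.0, -0.75, 1],
    [3, 0, 0, 0, 2.0, -0.75, 1],
    [3, 0, 0, 0, 2.0, -0.75, 1],
    [3, 0, 0, 0, 2.0, -0.75, 1],
    [3, 0, 0, 0, 2.0, -0.75, 1],
    [0, 0, 0, 0, 0, 0, 1]
  ]
}}

```text
time: 8.48
position: [541.7, 34.5, 84.2]
eef_rot: [[0.0, 0.998, -0.06], [-0.0, -0.06, -0.998], [-1.0, 0.0, 0.0]]
wrist_force: [-0.4, -0.2, 0.2]
gripper_width: 0.2
```

```bash
python3 st.py
```

```text
t 8.475 [541.7  34.5  84.2] y ang -3.414366175763962 offset y,z -13.722505648532241 -39.77446385371388 F [-0.4 -0.2  0.2] j7 8.831548962369004
face angle (wanted y ang+90) 83.9760390948317
scene 0.79 [560.3  45.3  71.7] 81.9011726315551
```

>>> {"name": "servo_tool", "arguments": {
  "plan": [
    [3, 0, 0, 0, 2.0, -0.75, 1],
    [3, 0, 0, 0, 2.0, -0.75, 1],
    [3, 0, 0, 0, 2.0, -0.75, 1],
    [3, 0, 0, 0, 2.0, -0.75, 1],
    [3, 0, 0, 0, 2.0, -0.75, 1],
    [3, 0, 0, 0, 2.0, -0.75, 1],
    [3, 0, 0, 0, 2.0, -0.75, 1],
    [0, 0, 0, 0, 0, 0, 1]
  ]
}}

```text
time: 9.68
position: [555.7, 36.6, 84.1]
eef_rot: [[-0.001, 0.911, -0.413], [-0.0, -0.413, -0.911], [-1.0, -0.001, 0.001]]
wrist_force: [-0.9, 0.0, -0.4]
gripper_width: -0.0
```

```bash
python3 st.py top t4.png
```

```text
t 9.675 [555.7  36.6  84.1] y ang -24.406542796721407 offset y,z -15.11284241368168 -39.89332824901924 F [-0.9  0.  -0.4] j7 -6.914121066508778
face angle (wanted y ang+90) 64.69729164298444
scene 0.65 [571.9  40.8  71.3] 68.0088700828229
```

View pics/t4.png

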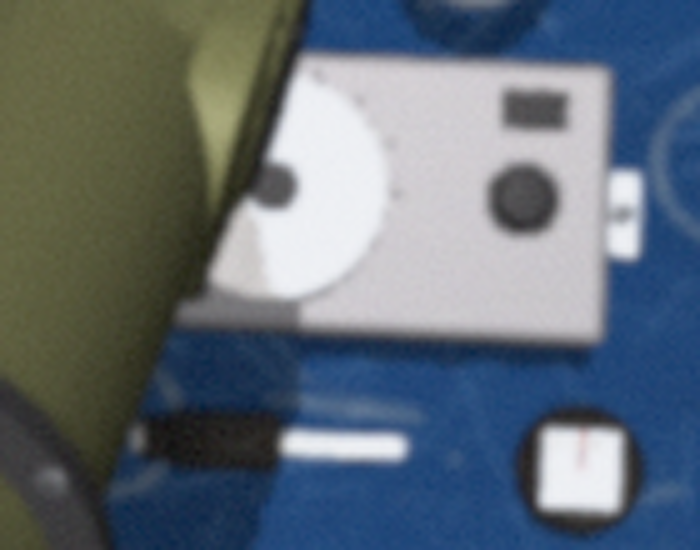

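The top view is mostly blocked by the arm. I'll back the finger off and look from the scene camera.

>>> {"name": "servo_tool", "arguments": {
  "plan": [
    [0, 0, 0, 0, -6, 0, 1],
    [0, 0, 0, 0, -6, 0, 1],
    [0, 0, 0, -20, 0, 0, 1],
    [0, 0, 0, -30, 0, 0, 1],
    [0, 0, 0, 0, 0, 0, 1]
  ]
}}

```text
time: 10.5
position: [546.5, 41.6, 136.3]
eef_rot: [[0.004, 0.91, -0.414], [0.001, -0.414, -0.91], [-1.0, 0.004, -0.002]]
wrist_force: [0.2, 0.3, -0.1]
gripper_width: 0.1
```

```bash
python3 st.py scene s5.png
```

```text
t 10.5 [546.5  41.6 136.3] y ang -24.43825621523902 offset y,z -25.642414815427557 -40.63426286427681 F [ 0.2  0.3 -0.1] j7 -9.789659850875518
face angle (wanted y ang+90) 76.17167433429934
scene 0.97 [572.6  39.8  70.5] 66.83161284650248
```

View pics/s5.png

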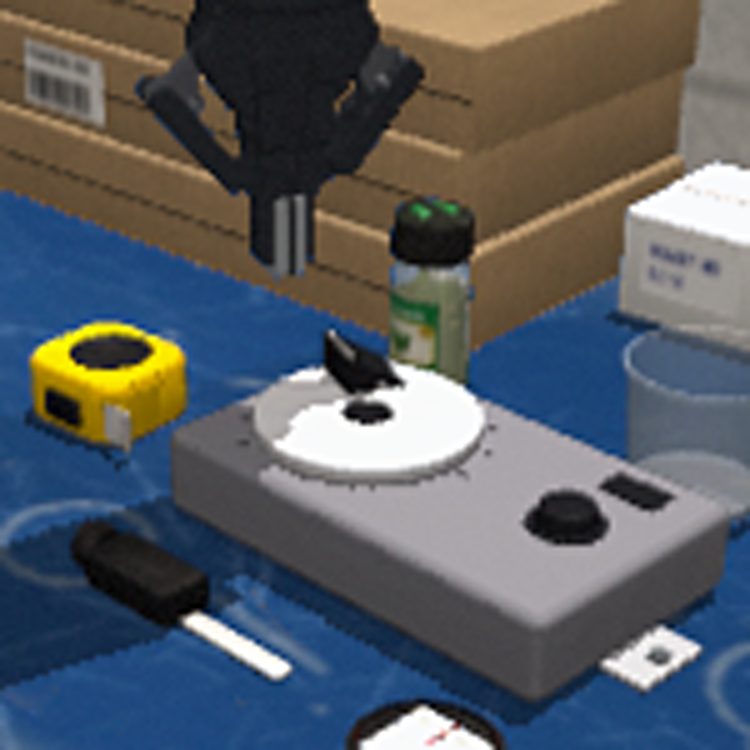

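The ledge stands at the far side of the dial, with its push-face top edge about (328,333) to (358,362). I'll compare that with the projected stops.

```bash
python3 - <<'E'
from h import *
p=ctrl.grab_frame("scene")
np.set_printoptions(precision=0,suppress=True)
im=cv2.resize(p["pixels"][150:215,225:305,::-1],None,fx=9,fy=9,interpolation=cv2.INTER_CUBIC)
def q(X): u=proj(p,X); return tuple(int(round(x)) for x in ((u[0]-225+.5)*9-.5,(u[1]-150+.5)*9-.5))
for k,col in((3,(0,0,255)),(4,(0,255,0)),(5,(255,0,255))):
    a=np.radians(146.5-24*k); e=np.array([np.cos(a),np.sin(a)])
    A=np.array([551.5,-6.5])
    T=[np.r_[A+e*r,z] for r,z in((20,54),(20,72),(50,72),(50,54))]
    cv2.polylines(im,[np.array([q(t) for t in T])],True,col,1)
    u=proj(p,T[2]);print(k,q(T[1]),q(T[2]),((u-[190,110])*5))
cv2.imwrite("pics/s6.png",im)
E
```

```text
3 (309, 290) (244, 247) [309. 335.]
4 (339, 285) (320, 235) [351. 328.]
5 (373, 287) (400, 238) [395. 330.]
```

View pics/s6.png

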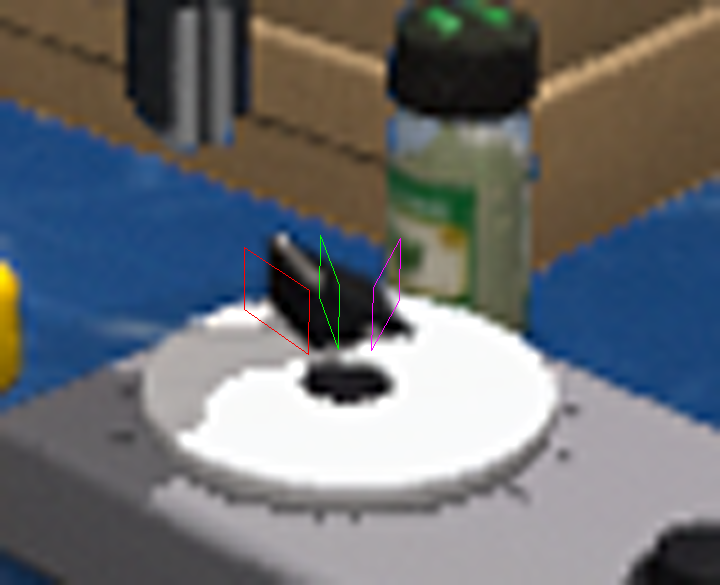

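The outline falls between stops 3 and 4, so this view can't settle it. I'll swing the arm clear for the top camera.

>>> {"name": "servo_tool", "arguments": {
  "plan": [
    [0, 0, 0, -40, 0, 0, 1],
    [0, 0, 0, -20, -35, -30, 1],
    [0, 0, 0, 0, -35, -30, 1],
    [0, 0, 0, 0, -35, -30, 1],
    [0, 0, 0, 0, -35, -30, 1],
    [0, 0, 0, 0, -34, -31, 1]
  ]
}}

```text
time: 11.5
position: [448.4, 252.2, 193.6]
eef_rot: [[-0.001, 0.91, -0.414], [-0.001, -0.414, -0.91], [-1.0, -0.001, 0.001]]
wrist_force: [0.6, 1.7, -0.6]
gripper_width: 0.3
```

```bash
python3 st.py top t7.png
```

```text
t 11.5 [448.4 252.2 193.6] y ang -24.45962858504388 offset y,z -202.0904750640473 -191.67830335361276 F [ 0.6  1.7 -0.6] j7 -37.75116211955681
face angle (wanted y ang+90) 90.41062770514822
scene 0.8 [574.2  40.5  72.6] 65.49109456617575
top 0.86 [573.8  43.1  74.5] 67.04125744551871
```

View pics/t7.png

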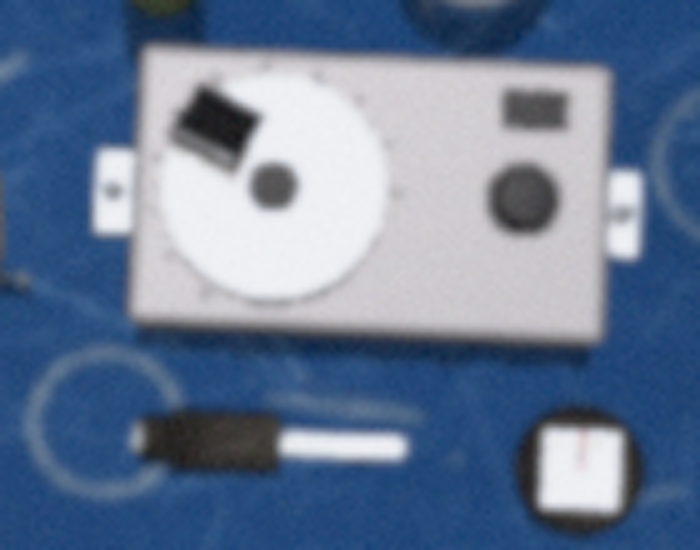

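The top view is now clear: hub at (274,186), ledge at about (215,125) and ticks all round. I'll measure the rotation against the first image using the ledge mask.

```bash
python3 - <<'E'
from h import *
p=ctrl.grab_frame("top"); cv2.imwrite("pics/top8.png",p["pixels"][:,:,::-1])
for n in("top1","top8"):
    g=cv2.imread(f"pics/{n}.png").max(2).astype(float)
    hub=np.array([200+(301+.5)/5.5-.5,145+(230+.5)/5.5-.5])
    for thr in(100,150,190):
        W=np.array([np.r_[unproj(p,u,v,54)[:2],g[v,u],u,v] for v in range(155,222) for u in range(222,285)])
        h=np.linalg.norm(W[:,3:5]-hub,axis=1)<7
        hb=W[h&(W[:,2]<150)]; A=hb[:,:2].mean(0) if thr==100 else A
        d=W[:,:2]-A; r=np.hypot(*d.T)
        # rotate to z=63: approximate scale about nadir
        Z=np.array([unproj(p,u,v,64)[:2] for u,v in W[:,3:5]])-A
        r2=np.hypot(*Z.T); m=(r2>17)&(r2<49)&(W[:,2]<thr)
        a=np.degrees(np.arctan2(Z[m,1],Z[m,0]))
        print(n,thr,A,m.sum(),"centroid ang",np.degrees(np.arctan2(*Z[m].mean(0)[::-1])),np.percentile(a,[2,50,98]))
E
```

```text
top1 100 [554.41780235  -5.08383444] 104 centroid ang 126.36404000901904 [107.12199312 126.24941741 141.79531312]
top1 150 [554.41780235  -5.08383444] 144 centroid ang 128.4352573380782 [103.60523907 128.81838317 149.04579885]
top1 190 [554.41780235  -5.08383444] 172 centroid ang 129.20573567872157 [101.25967322 129.57028096 153.65341777]
top8 100 [554.10824343  -4.93813743] 108 centroid ang 41.38652683071577 [19.63816455 41.35574319 57.31279782]
top8 150 [554.10824343  -4.93813743] 161 centroid ang 45.00386052605819 [16.88983006 45.87535155 67.48519529]
top8 190 [554.10824343  -4.93813743] 183 centroid ang 45.307689585005825 [14.46813738 46.0159742  71.46376307]
```

The mask, landmarks and face edge all put the rotation at about 85°, or 3.5 clicks. So the dial sits balanced just short of the fourth click's tip-over, exactly where the finger left it. I'll go back and push only a few degrees more, to a finger-face angle of about 57°, against 50.5° for stop 4.

>>> {"name": "servo_tool", "arguments": {
  "plan": [
    [0, 0, 0, 0, 34, 31, 1],
    [0, 0, 0, 0, 35, 30, 1],
    [0, 0, 0, 0, 35, 30, 1],
    [0, 0, 0, 0, 35, 30, 1],
    [0, 0, 0, 20, 33, 30, 1],
    [0, 0, 0, 40, 0, 0, 1],
    [0, 0, 0, 0, 0, 0, 1]
  ]
}}

```text
time: 12.62
position: [541.7, 40.2, 132.1]
eef_rot: [[-0.006, 0.909, -0.417], [-0.001, -0.417, -0.909], [-1.0, -0.005, 0.003]]
wrist_force: [-0.8, -0.4, 0.7]
gripper_width: 0.0
```

>>> {"name": "servo_tool", "arguments": {
  "plan": [
    [0, 0, 0, 0, 0, 0, 1]
  ]
}}

```text
time: 12.75
position: [543.8, 41.8, 135.1]
eef_rot: [[0.0, 0.91, -0.415], [-0.0, -0.415, -0.91], [-1.0, 0.0, 0.0]]
wrist_force: [0.5, 0.2, 0.8]
gripper_width: 0.0
```

>>> {"name": "servo_tool", "arguments": {
  "plan": [
    [0, 0, 0, 25, 0, 0, 1],
    [0, 0, 0, 16, 0, 0, 1],
    [0, 0, 0, 10, 0, 0, 1],
    [0, 0, 0, 0, 0, 0, 1],
    [0, 0, 0, 0, 4, 0, 1],
    [0, 0, 0, 0, 4, 0, 1],
    [0, 0, 0, 0, 2, 0, 1],
    [0, 0, 0, 0, 0, 0, 1]
  ]
}}

```text
time: 13.75
position: [552.9, 38.0, 83.4]
eef_rot: [[0.0, 0.91, -0.414], [-0.0, -0.414, -0.91], [-1.0, 0.0, -0.0]]
wrist_force: [-0.2, 0.8, 0.3]
gripper_width: 0.4
```

>>> {"name": "servo_tool", "arguments": {
  "plan": [
    [0, 0, 0, 0, 2, 0, 1],
    [0, 0, 0, 0, 1, 0, 1],
    [3, 0, 0, 0, 2, -0.75, 1],
    [0, 0, 0, 0, 0, 0, 1]
  ]
}}

```text
time: 14.25
position: [557.6, 36.8, 83.2]
eef_rot: [[-0.0, 0.888, -0.461], [-0.0, -0.461, -0.888], [-1.0, 0.0, 0.0]]
wrist_force: [0.1, 0.4, 0.2]
gripper_width: -0.1
```

```bash
python3 st.py
```

```text
t 14.25 [557.6  36.8  83.2] y ang -27.43794616456137 offset y,z -15.63980787789089 -40.10782426057554 F [0.1 0.4 0.2] j7 -8.847621587449845
face angle (wanted y ang+90) 62.220620010863
scene 0.9 [582.2  36.1  71.5] 55.255337722096264
top 0.62 [ 574.9 -308.     3.2] -85.85236752957687
```

>>> {"name": "servo_tool", "arguments": {
  "plan": [
    [0, 0, 0, 0, -6, 0, 1],
    [0, 0, 0, 0, -6, 0, 1],
    [0, 0, 0, -30, 0, 0, 1],
    [0, 0, 0, -40, 0, 0, 1],
    [0, 0, 0, -30, -35, -30, 1],
    [0, 0, 0, 0, -35, -30, 1],
    [0, 0, 0, 0, -35, -30, 1],
    [0, 0, 0, 0, -35, -30, 1],
    [0, 0, 0, 0, -34, -31, 1],
    [0, 0, 0, 0, 0, 0, 1]
  ]
}}

```text
time: 15.7
position: [459.7, 260.8, 182.8]
eef_rot: [[-0.002, 0.891, -0.455], [0.001, -0.455, -0.891], [-1.0, -0.002, -0.0]]
wrist_force: [-0.4, 0.2, -0.4]
gripper_width: -0.0
```

```bash
python3 st.py; python3 - <<'E'
from h import *
p=ctrl.grab_frame("top"); cv2.imwrite("pics/top9.png",p["pixels"][:,:,::-1]); A=np.array([554.2,-5.])
for n in("top1","top8","top9"):
    g=cv2.imread(f"pics/{n}.png").max(2)
    o=[]
    for thr in(100,150,190):
        Z=np.array([unproj(p,u,v,64)[:2]-A for v in range(155,222) for u in range(222,285) if g[v,u]<thr])
        r=np.hypot(*Z.T); o.append(np.degrees(np.arctan2(*Z[(r>17)&(r<49)].mean(0)[::-1])))
    print(n,np.round(o,1))
im=cv2.hconcat([cv2.resize(cv2.imread(f"pics/{n}.png")[150:225,220:320],None,fx=4,fy=4,interpolation=cv2.INTER_CUBIC) for n in("top8","top9")])
cv2.imwrite("pics/cmp.png",im)
E
```

```text
t 15.7 [459.7 260.8 182.8] y ang -27.03657065080135 offset y,z -204.44137577943508 -195.24938400922537 F [-0.4  0.2 -0.4] j7 -38.51134788121159
face angle (wanted y ang+90) 87.6364702082105
scene 0.74 [584.6  32.8  72. ] 50.839492311517425
top 0.93 [581.1  37.1  73.3] 56.89676899363848
top1 [126.1 128.3 129.1]
top8 [41.6 45.2 45.5]
top9 [29.4 33.1 33.6]
```

View pics/cmp.png

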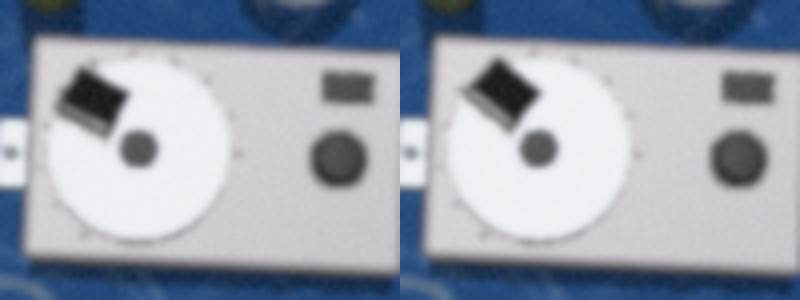

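The right-hand image shows the ledge 12° further round than the left. The total rotation by mask is 96°, exactly four clicks, so the dial is on stop 4. Next is the button.

>>> {"name": "servo_tool", "arguments": {
  "plan": [
    [0, 0, 0, 0, 31, 37, 1],
    [0, 0, 0, 0, 31, 37, 1],
    [0, 0, 0, 0, 31, 37, 1],
    [0, 0, 0, 0, 31, 37, 1],
    [0, 0, 0, 0, 31, 37, 1],
    [0, 0, 0, 0, 31, 37, 1],
    [0, 0, 0, 0, 31, 37, 1],
    [0, 0, 0, 0, 33, 40, 1],
    [0, 0, 0, 0, 0, 0, 1],
    [0, 0, 0, 0, 0, 0, 1]
  ]
}}

```text
time: 17.2
position: [545.5, -124.8, 183.1]
eef_rot: [[-0.001, 0.886, -0.463], [0.0, -0.463, -0.886], [-1.0, -0.001, -0.0]]
wrist_force: [-0.8, 0.2, -0.5]
gripper_width: 0.3
```

```bash
python3 - <<'E'
from h import *
s=ctrl.state();P=np.array(s["position"]);R=np.array(s["eef_rot"]);print(P,R.T@(np.array([546.5,-119,90])-P))
E
```

```text
[ 545.53723144 -124.75356141  183.1213774 ] [93.12352863 -1.74585215 -5.53007559]
```

Descend to tip z ≈ 65 (10 mm above the button) and check from the scene camera.

>>> {"name": "servo_tool", "arguments": {
  "plan": [
    [0, 0, 0, 30, -1.7, -5.5, 1],
    [0, 0, 0, 35, 0, 0, 1],
    [0, 0, 0, 20, 0, 0, 1],
    [0, 0, 0, 8, 0, 0, 1],
    [0, 0, 0, 0, 0, 0, 1],
    [0, 0, 0, 0, 0, 0, 1]
  ]
}}

```text
time: 17.95
position: [547.6, -118.3, 91.2]
eef_rot: [[0.001, 0.888, -0.461], [-0.0, -0.461, -0.888], [-1.0, 0.001, -0.001]]
wrist_force: [0.5, -0.9, -0.5]
gripper_width: -0.0
```

```bash
python3 st.py scene s10.png
```

```text
t 17.95 [ 547.6 -118.3   91.2] y ang -27.436065480520973 offset y,z 46.9866716930048 102.14503587877843 F [ 0.5 -0.9 -0.5] j7 6.923968635381103
face angle (wanted y ang+90) -114.37806757977386
scene 0.7 [582.1  38.8  71.4] 56.994117464255524
```

View pics/s10.png

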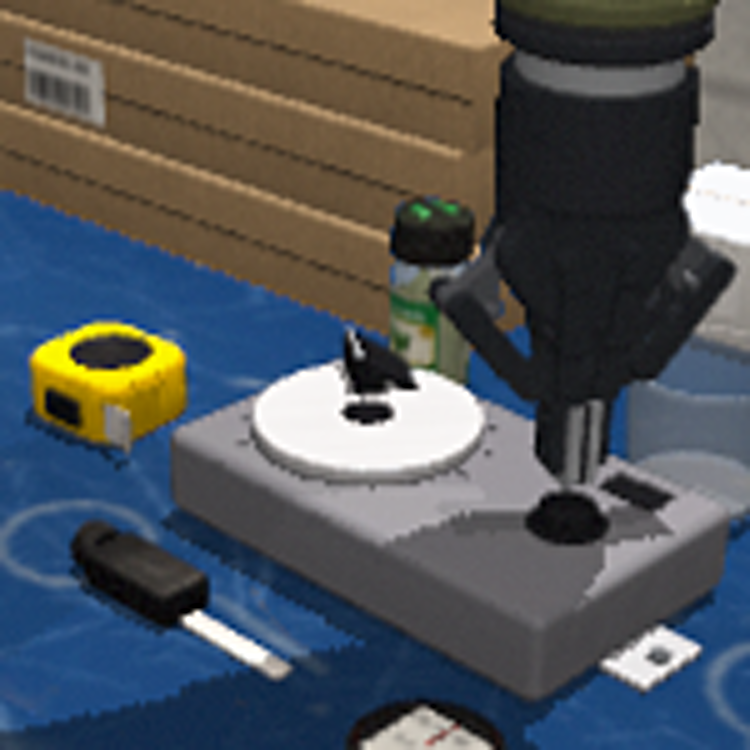

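The fingertip at (572,480) is right over the button at (567,512), and the dial is still at stop 4. Pressing in stages.

>>> {"name": "servo_tool", "arguments": {
  "plan": [
    [0, 0, 0, 8, 0, 0, 1],
    [0, 0, 0, 4, 0, 0, 1],
    [0, 0, 0, 3, 0, 0, 1],
    [0, 0, 0, 2, 0, 0, 1],
    [0, 0, 0, 2, 0, 0, 1],
    [0, 0, 0, 0, 0, 0, 1]
  ]
}}

```text
time: 18.9
position: [547.2, -118.4, 74.4]
eef_rot: [[0.002, 0.887, -0.461], [0.002, -0.461, -0.887], [-1.0, 0.001, -0.003]]
wrist_force: [-8.6, 5.3, 35.8]
gripper_width: 0.1
```

>>> {"name": "servo_tool", "arguments": {
  "plan": [
    [0, 0, 0, 2, 0, 0, 1],
    [0, 0, 0, 2, 0, 0, 1],
    [0, 0, 0, 0, 0, 0, 1],
    [0, 0, 0, 0, 0, 0, 1]
  ]
}}

```text
time: 19.4
position: [547.3, -118.5, 73.6]
eef_rot: [[0.005, 0.887, -0.462], [0.003, -0.462, -0.887], [-1.0, 0.003, -0.005]]
wrist_force: [-18.4, 8.0, 69.1]
gripper_width: 0.1
```

The button hit a hard bottom at tip z ≈ 49 (50 expected). Release straight up and retreat.

>>> {"name": "servo_tool", "arguments": {
  "plan": [
    [0, 0, 0, -6, 0, 0, 1],
    [0, 0, 0, -10, 0, 0, 1],
    [0, 0, 0, -30, 0, 0, 1],
    [0, 0, 0, -50, 0, 0, 1],
    [0, 0, 0, -40, -35, -30, 1],
    [0, 0, 0, 0, -35, -40, 1],
    [0, 0, 0, 0, -35, -40, 1],
    [0, 0, 0, 0, -35, -40, 1],
    [0, 0, 0, 0, -35, -40, 1],
    [0, 0, 0, 0, -35, -40, 1],
    [0, 0, 0, 0, -35, -40, 1],
    [0, 0, 0, 0, 0, 0, 1]
  ]
}}

```text
time: 20.9
position: [452.4, 239.0, 202.4]
eef_rot: [[-0.002, 0.891, -0.454], [0.001, -0.454, -0.891], [-1.0, -0.002, 0.0]]
wrist_force: [0.8, -0.9, 0.5]
gripper_width: 0.0
```

```bash
python3 st.py; python3 - <<'E'
from h import *
p=ctrl.grab_frame("top"); cv2.imwrite("pics/top11.png",p["pixels"][:,:,::-1]); A=np.array([554.2,-5.])
for n in("top9","top11"):
    g=cv2.imread(f"pics/{n}.png").max(2);o=[]
    for thr in(100,150,190):
        Z=np.array([unproj(p,u,v,64)[:2]-A for v in range(155,222) for u in range(222,285) if g[v,u]<thr])
        r=np.hypot(*Z.T); o.append(np.degrees(np.arctan2(*Z[(r>17)&(r<49)].mean(0)[::-1])))
    print(n,np.round(o,1))
cv2.imwrite("pics/end.png",cv2.hconcat([cv2.resize(cv2.imread(f"pics/{n}.png")[110:260,170:390],None,fx=1.8,fy=1.8,interpolation=cv2.INTER_CUBIC) for n in("top1","top11")]))
E
```

```text
t 20.9 [452.4 239.  202.4] y ang -26.995041140980657 offset y,z -200.84542802942903 -172.6346965850763 F [ 0.8 -0.9  0.5] j7 -38.32815820871868
face angle (wanted y ang+90) 90.68021234698817
scene 0.91 [582.6  34.6  72.6] 53.905555203317284
top 0.97 [584.   36.3  75.7] 53.763782696498865
top9 [29.4 33.1 33.6]
top11 [29.5 33.1 33.4]
```

View pics/end.png

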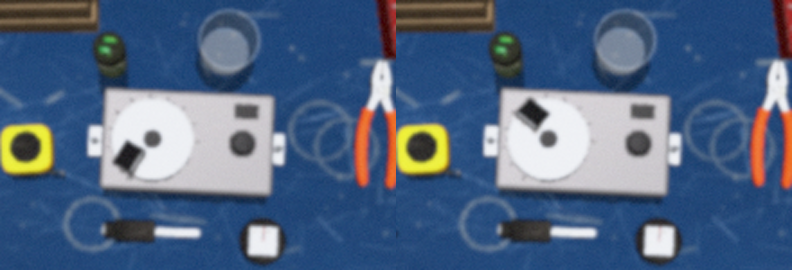

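The before and after views show only the dial changed, and its ledge angle is the same as before the press. Handing in.

```bash
python3 -c "
from plant import ctrl
print(ctrl.close_job())"
```

```text
the job is handed in; nothing more can be done
None
```

The dial is four clicks further clockwise than it started (stop 0 to stop 4), and I then pressed the button fully down once to store the setting. The job was handed in about 21 s into the 64 s allowed; the hand-in reported no verdict.

- **Dial:** the ledge turned 96° in the top camera images, which is exactly four clicks. The angle was the same (within 0.2°) after the button press. The ledge-tip network read 54° at the end, against about 50.5° expected for stop 4 – within its error.
- **Fourth click:** my first push stopped about half way, at roughly 3.5 clicks, and the dial stayed there when I backed off. I saw this in the pictures, returned and pushed only a few degrees more, and it jumped to stop 4. It did not go past.
- **Button:** it came to a hard stop with the fingertip about 49 mm above the bench (50 expected). I pressed harder than needed: about 69 N at the wrist, against the 120 N wrist limit. The pressing was done with the fingertip, so I took the 40 N limit on the arm and gripper body not to apply.
- **Surroundings:** the before and after pictures show nothing else moved, and the arm ended clear of everything.

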